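# Catch the brass nuts in a hand dish

## Robot

A 6-joint arm with a two-finger parallel gripper is mounted at the origin on the work surface. World frame = base frame: x ahead of the robot, y to its left, z up, the work surface at z = 0. Lengths are in m, angles in rad, forces in N, time in s.
With the tool pointing down it reaches from about 0.25 to 0.775 m from the base axis. Payload 4 kg.
Tool frame: the origin (TCP) lies at the very end of the fingers, on their centre line; the grasp point (between the pads) lies 19 mm behind it (arm.pinch_z is the distance from the TCP to the grasp point, in m); x points along the fingers, y is the direction in which the jaws open and shut, and the axes are right-handed (so a half turn about x gives the same grasp; the last joint's range is limited). The gripper opens to 85 mm and grips with 20 to 120 N. Pads are 22 mm wide; open, the fingers measure 114 mm over their backs; the gripper's body (76 mm by 85 mm) begins 54 mm behind the grasp point. The pads swing forward as they close: fully open they stand 13 mm farther back than shut.
Start: joints at [-1.289, 0.087, 1.371, -0, 1.684, -0.103], TCP at [0.206, -0.51, 0.231] pointing down, gripper open.
Joint ranges: [-3.1, 3.1], [-0.76, 2.03], [0.27, 2.55], [-1.08, 4.22], [0.17, 2.65], [-2.57, 2.57]. Speed limits (rad/s): [2.79, 2.79, 3.14, 3.14, 3.14, 3.14].

## Interface

Orientations are given as a unit quaternion [w, x, y, z].
In Python, from plant import telemetry, read_camera, arm gives the robot as it stands.
- The arm moves only by the shell command python3 -m crank 'ROWS' [FORCE]. ROWS is a JSON object of lists of equal length, an entry for each row: "xyz": the shift along the tool's x, y, z in units of 250 mm (1.0 is 250 mm), a list of three; "yaw": the turn about the tool's x in units of pi/2 rad (1.0 is pi/2 rad); "hand": the closure, from -1 (fully open) to 1 (shut), so that 0 is half open. A call has 1 to 8 rows; each row is the pose to reach, as a shift and turn from the pose commanded when the call began, along the tool's axes at that moment; what a row does not reach only later rows make up. A row lasts 1/12 s, in which the tool goes at most 41.7 mm and 7.16 degrees, less where a joint would pass 70% of its speed; a pose out of reach is approached as far as the arm can. A call with a number of a shift or a turn outside -1 to 1 is refused whole. A call with a gripper value outside its range is refused whole. The fingers move at their own pace and stop on an object; FORCE is the grip in N (left out, the last holds). Time passes only in rows, so rows that repeat a pose let the fingers close. It gives the time, the measured TCP pose, the force and the opening at its end, in the units of the state.
- telemetry.sense(): the state, without advancing time (a new reading comes with each control period).
- read_camera(name): name is "side" or "top"; returns a dict with "img" (420x560x3 uint8, blue, green, red), "fx", "fy", "cx", "cy" (pixels), "k1" (the pictures are not rectified: a ray, as slopes to the right and down, at radius r is drawn at 1 + k1 r^2 times it, then the intrinsics apply), "rvec" (rotation vector, rad) and "tvec" (3), from world to camera coordinates, as OpenCV has them. Camera axes: x right, y down, z forward; pixel columns grow to the right and rows downward; lengths in m; the calibration is good to about 2 mm. A picture is of the moment at which its call begins. There is no depth.
- arm.hand_in(): hands the job in, once; it reports no verdict.
The state is a dict: "time": time; "joint_pos": joint angles; "joint_vel": joint speeds; "effort": joint torques, N m; "ee_pos": TCP position; "eef_rot": TCP orientation; "force": force on the tool from outside, world axes, zero at the start; "moment": the same for the moment, N m; "width": finger opening in m.
Only numpy, scipy, OpenCV 4.12 (cv2) and the standard library are available. Lean on these libraries where they do the work, as an engineer would, in place of code of your own. Each camera call takes 0.05 s, during which the arm holds its last target.

## Task

Two gravity chutes stand on the stockroom bench, one holding three big brass nuts, the other three dark steel ones. Pick up the blue dish by its handle, hold it off the bench under the lip of the chute with the brass nuts and press the dish against the red plate there, so that the gate opens and all three nuts slide into the dish without any landing outside it. Then carry the dish to the green mat, stand it upright on about the middle of the mat and let go; leave the chute with the steel nuts shut.

Things in the scene. Friction and masses are not known exactly. Their poses are not given: they have to be found in the camera images.
- dish_mid (a point): Blue open dish, 120 mm long (x), 130 wide (y), 45 high, walls 4 mm, 130 g, upright on the bench. Point: middle of the pan, 22.5 mm above its underside. A black bar handle runs from its -x wall along -x, x = -60 to -174 mm in this frame: 14 mm wide (y), 22 tall, mid-height 11.5 mm above this point. Grip it across, 120 mm from this point, to clear the chute. It starts pointing roughly to the robot.
- brass_lip (a point): Lip (lower end of the floor) of the chute holding the brass nuts: fixed aluminium trough, 36 mm wide inside, 115 mm above the bench. z up; +x is level, from the lip back under the trough, which rises 30 degrees along it to a grey column (105 mm behind the lip). Nuts fall to the -x side, 20 to 70 mm from it. Yellow gate in grey guides, up to 70 mm above the lip. The other chute is identical.
- steel_lip (a point): The same point and axes on the other, identical chute, which holds the three dark steel nuts: an obstacle to keep clear of. Either chute fills about 30 mm to each side of its x axis (the red plate 35 mm, the foot 55 mm) from the lip (plate 12 mm in front) to 255 mm behind it, and reaches 240 mm above the bench. The two stand side by side; the space on the robot's side of the lips is free but for a low round tin (25 mm high).
- push_brass (a joint): Travel (m, along +x of the lip frame) of the red plate under the brass nuts' trough: 70 mm wide, 55 to 100 mm above the bench, at rest its face is 12 mm in front (-x) of the lip. 0 at rest, gate shut; 0.040 at the stop. Spring, 2 to 4.5 N; it lifts the gate, nuts slide out from about 0.013 on, 0.025 to 0.032 is a good press; springs back. Pressed by the dish's far wall, dish square to it.
- push_steel (a joint): Travel of the red plate of the other, identical chute, which holds three dark steel nuts; to be left at 0.
- mat: Flat green mat fixed to the bench, 200 mm by 200 mm, 3 mm thick; origin at the centre of its underside.
- brass_nut1_mid (a point): Brass nut 1 in the row as built (1 waits at the gate, 3 is hindmost); hexagonal brass nut, 27 mm across flats, 31 mm across corners, 15 mm thick, 40 g. Point: its centre.
- brass_nut2_mid (a point): Brass nut 2 in the row as built (1 waits at the gate, 3 is hindmost); hexagonal brass nut, 27 mm across flats, 31 mm across corners, 15 mm thick, 40 g. Point: its centre.
- brass_nut3_mid (a point): Brass nut 3 in the row as built (1 waits at the gate, 3 is hindmost); hexagonal brass nut, 27 mm across flats, 31 mm across corners, 15 mm thick, 40 g. Point: its centre.

How it is judged:
On the way, in this order (a step that is already met when the one before it is completed fails the run):
1. the dish, held off the bench, presses the red plate and opens the gate of the brass nuts' chute (value of joint push_brass above 0.008 m and height (world z) of dish_mid above 0.0305 m).
2. all three brass nuts are in the dish, still held off the bench (x of brass_nut1_mid in the frame of dish_mid between -0.06 and 0.06 m and y of brass_nut1_mid in the frame of dish_mid between -0.065 and 0.065 m and z of brass_nut1_mid in the frame of dish_mid between -0.03 and 0.03 m and x of brass_nut2_mid in the frame of dish_mid between -0.06 and 0.06 m and y of brass_nut2_mid in the frame of dish_mid between -0.065 and 0.065 m and z of brass_nut2_mid in the frame of dish_mid between -0.03 and 0.03 m and x of brass_nut3_mid in the frame of dish_mid between -0.06 and 0.06 m and y of brass_nut3_mid in the frame of dish_mid between -0.065 and 0.065 m and z of brass_nut3_mid in the frame of dish_mid between -0.03 and 0.03 m and height (world z) of dish_mid above 0.0305 m), for 0.2 s.
At the end, for the whole second after the job is handed in: All three brass nuts lie in the dish; the dish stands upright (within 7 degrees) on the green mat, its pan's middle within 50 mm of the mat's centre, released and at rest (x of brass_nut1_mid in the frame of dish_mid between -0.06 and 0.06 m and y of brass_nut1_mid in the frame of dish_mid between -0.065 and 0.065 m and z of brass_nut1_mid in the frame of dish_mid between -0.03 and 0.03 m and x of brass_nut2_mid in the frame of dish_mid between -0.06 and 0.06 m and y of brass_nut2_mid in the frame of dish_mid between -0.065 and 0.065 m and z of brass_nut2_mid in the frame of dish_mid between -0.03 and 0.03 m and x of brass_nut3_mid in the frame of dish_mid between -0.06 and 0.06 m and y of brass_nut3_mid in the frame of dish_mid between -0.065 and 0.065 m and z of brass_nut3_mid in the frame of dish_mid between -0.03 and 0.03 m and horizontal distance between dish_mid and mat below 0.05 m and height (world z) of dish_mid below 0.0305 m and angle between dish_mid's own z axis and vertical below 0.12 rad and linear speed of each of dish, brass_nut1, brass_nut2, brass_nut3 below 0.03 m/s); the robot touches nothing.
It fails at once if a brass nut lands outside the dish ((height (world z) of brass_nut1_mid below 0.04 m and (x of brass_nut1_mid in the frame of dish_mid below -0.07 m or x of brass_nut1_mid in the frame of dish_mid above 0.07 m or y of brass_nut1_mid in the frame of dish_mid below -0.075 m or y of brass_nut1_mid in the frame of dish_mid above 0.075 m)) or (height (world z) of brass_nut2_mid below 0.04 m and (x of brass_nut2_mid in the frame of dish_mid below -0.07 m or x of brass_nut2_mid in the frame of dish_mid above 0.07 m or y of brass_nut2_mid in the frame of dish_mid below -0.075 m or y of brass_nut2_mid in the frame of dish_mid above 0.075 m)) or (height (world z) of brass_nut3_mid below 0.04 m and (x of brass_nut3_mid in the frame of dish_mid below -0.07 m or x of brass_nut3_mid in the frame of dish_mid above 0.07 m or y of brass_nut3_mid in the frame of dish_mid below -0.075 m or y of brass_nut3_mid in the frame of dish_mid above 0.075 m))).
It fails at once if the chute with the steel nuts is opened (value of joint push_steel above 0.008 m).
It fails at once if the dish is dropped or thrown instead of set down (contact force between the fingers and dish below 0.05 N and height (world z) of dish_mid above 0.065 m).
It also fails if it takes over 51 s, if anything falls off the work surface, if the arm or the gripper's body presses on something with over 40 N, if the wrist force passes 120 N, or if a joint passes its speed limit or range.

## Working session

There is one attempt and no reset: what is moved stays moved. The work goes in short steps, Python scripts to look and compute and a shell command to move; the robot and the scene stay as the last step left them, time stands still between calls to the robot, and variables do not carry over. Pictures are saved under pics/ and viewed, and the job is handed in when it is done.

```bash
ls; mkdir -p pics
python3 - <<'E'
from plant import telemetry, read_camera, arm
import cv2
print(telemetry.sense())
for n in("side","top"):
    c=read_camera(n); cv2.imwrite(f"pics/{n}0.png",c["img"]); print({k:v for k,v in c.items() if k!="img"})
E
```

```text
pics
{'time': 0.0, 'joint_pos': array([-1.28912884e+00,  8.80163279e-02,  1.37234619e+00, -9.05731559e-06,
        1.68361589e+00, -1.03078705e-01]), 'joint_vel': array([-9.57916246e-05,  1.11076113e-03, -7.37921077e-04, -5.94150629e-04,
        1.26676708e-03, -1.07743909e-04]), 'effort': array([ 7.59831091e-04, -3.51861906e+01, -3.13272464e+01, -1.71819984e-04,
        1.07002162e-02, -7.27824670e-06]), 'ee_pos': array([ 0.20628376, -0.50927772,  0.230059  ]), 'eef_rot': array([-0.13435057, -0.69398417, -0.13603026,  0.69414095]), 'force': array([0.11049535, 0.1113909 , 0.33040315]), 'moment': array([-0.02371164, -0.03830129,  0.03233824]), 'width': 0.08551486206232006}
{'fx': 525.2422150755255, 'fy': 525.2422150755255, 'cx': 276.7405303504305, 'cy': 212.36736787040417, 'k1': -0.039176230460935366, 'rvec': array([ 2.21334669, -0.26143042,  0.15887529]), 'tvec': array([-0.60719001,  0.15490126,  0.97651553])}
{'fx': 389.2114788885447, 'fy': 389.2114788885447, 'cx': 279.31452083626806, 'cy': 206.47206327029062, 'k1': 0.006480236406305548, 'rvec': array([ 2.12395304, -2.17908516,  0.16445107]), 'tvec': array([-0.01131491,  0.62438182,  0.88938653])}
```

View pics/side0.png

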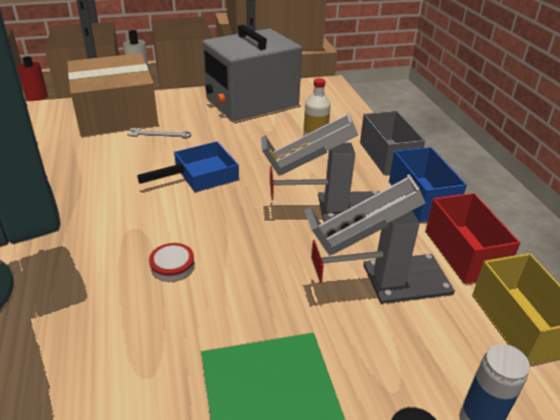

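View pics/top0.png

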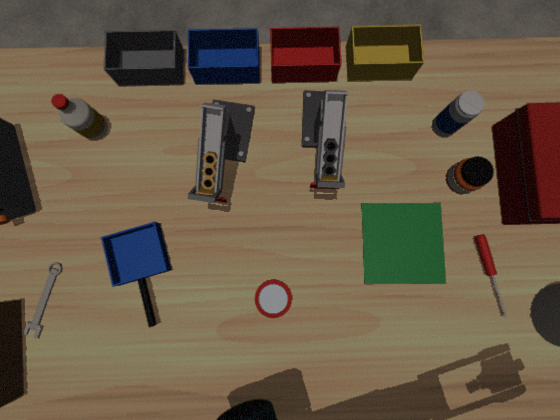

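```bash
cat > h.py <<'E'
import numpy as np, cv2
from plant import telemetry, read_camera, arm
def cam(n):
    c=read_camera(n); c["K"]=np.array([[c["fx"],0,c["cx"]],[0,c["fy"],c["cy"]],[0,0,1.]]); c["D"]=np.array([c["k1"],0,0,0,0.])
    c["R"]=cv2.Rodrigues(c["rvec"])[0]; c["C"]=-c["R"].T@c["tvec"]; return c
def ray(c,uv):
    p=cv2.undistortPoints(np.array(uv,float).reshape(-1,1,2),c["K"],c["D"]).reshape(-1,2)
    return np.c_[p,np.ones(len(p))]@c["R"]
def plane(c,uv,z):
    d=ray(c,uv); return c["C"]+d*((z-c["C"][2])/d[:,2:])
def proj(c,P): return cv2.projectPoints(np.array(P,float).reshape(-1,1,3),c["rvec"],c["tvec"],c["K"],c["D"])[0].reshape(-1,2)
def tri(c1,u1,c2,u2):
    d1=ray(c1,[u1])[0];d2=ray(c2,[u2])[0]
    A=np.c_[d1,-d2]; t=np.linalg.lstsq(A,c2["C"]-c1["C"],rcond=None)[0]
    a=c1["C"]+t[0]*d1;b=c2["C"]+t[1]*d2; return (a+b)/2,np.linalg.norm(a-b)
def big(mask,k=1):
    cs,_=cv2.findContours(mask,cv2.RETR_EXTERNAL,cv2.CHAIN_APPROX_NONE); return sorted(cs,key=cv2.contourArea,reverse=True)[:k]
def masks(img):
    h=cv2.cvtColor(img,cv2.COLOR_BGR2HSV); r=cv2.inRange
    return dict(blue=r(h,(105,120,40),(125,255,255)),green=r(h,(50,100,40),(80,255,255)),
      red=r(h,(0,150,80),(6,255,255))|r(h,(174,150,80),(180,255,255)),
      brass=r(h,(15,120,90),(35,255,255)),black=r(h,(0,0,0),(180,255,45)))
E
python3 - <<'E'
from h import *
c=cam("top");s=cam("side")
print(c["C"],s["C"])
m=masks(c["img"])
for n,z in(("green",.003),("blue",.045)):
    k=m[n].copy()
    if n=="blue": k[:200]=0; k[:,250:]=0
    r=cv2.minAreaRect(big(k)[0]); b=cv2.boxPoints(r); P=plane(c,b,z); print(n,b.round(1).tolist(),P.round(4).tolist(),P.mean(0),np.linalg.norm(P[1]-P[0]),np.linalg.norm(P[2]-P[1]))
cv2.imwrite("pics/t_ch.png",cv2.resize(c["img"][90:215,170:370],None,fx=4,fy=4,interpolation=cv2.INTER_CUBIC))
cv2.imwrite("pics/s_ch.png",cv2.resize(s["img"][105:230,240:370],None,fx=4.6,fy=4.6,interpolation=cv2.INTER_CUBIC))
cv2.imwrite("pics/t_d.png",cv2.resize(c["img"][215:335,90:180],None,fx=5,fy=5,interpolation=cv2.INTER_CUBIC))
E
```

```text
[ 0.4909434  -0.0166113   0.96937491] [ 0.40797665 -0.80465972  0.72961256]
green [[362.0, 203.0], [445.0, 203.0], [445.0, 283.0], [362.0, 283.0]] [[0.6335, -0.2359, 0.003], [0.6283, -0.445, 0.003], [0.4308, -0.4277, 0.003], [0.4361, -0.2247, 0.003]] [ 0.53217168 -0.33333586  0.003     ] 0.20911248048946657 0.19818900167571565
blue [[98.80000305175781, 236.89999389648438], [154.5, 221.3000030517578], [168.3000030517578, 270.5], [112.5999984741211, 286.1000061035156]] [[0.562, 0.4006, 0.045], [0.5957, 0.2704, 0.045], [0.4793, 0.2361, 0.045], [0.447, 0.3643, 0.045]] [0.52099002 0.31785445 0.045     ] 0.13451730144882929 0.12137924031869775
```

View pics/t_ch.png

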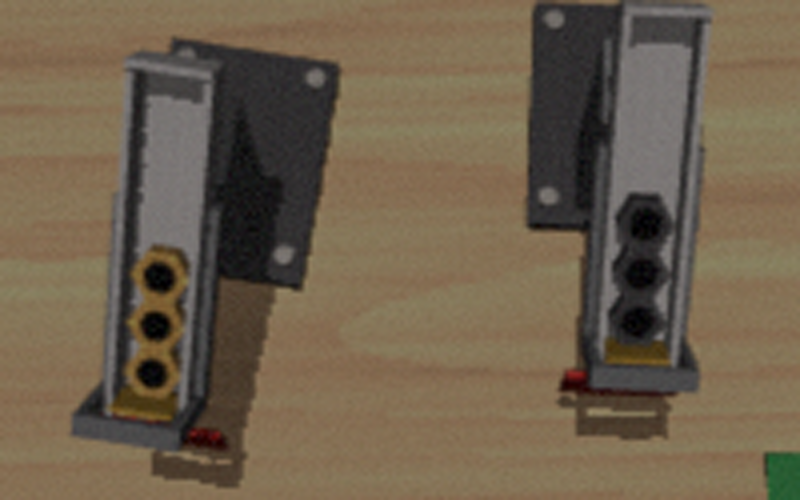

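View pics/s_ch.png

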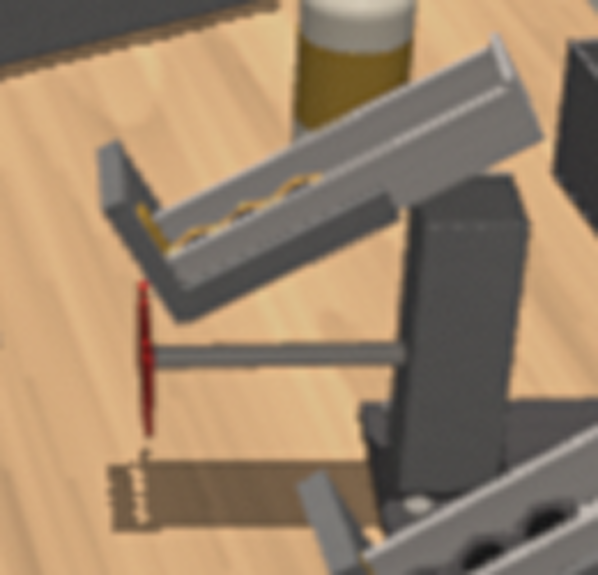

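View pics/t_d.png

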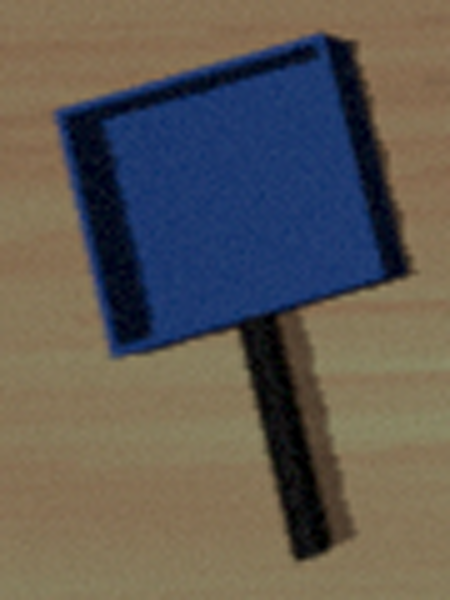

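Run:
```python
from h import *
c=cam("top");s=cam("side")
T=lambda L:np.array(L)/4+[170,90]
# dish
P=plane(c,[(101.4,236.6),(155.3,222),(167.3,271),(112.4,286)],.045);print("rim",P.round(4).tolist(),P.mean(0))
h0=plane(c,[(152.2,326)],.045)[0]; v=P.mean(0)-h0; print("handle end",h0,np.linalg.norm(v),np.degrees(np.arctan2(v[1],v[0])))
for e in (P[0]-P[3],P[1]-P[2],P[1]-P[0],P[2]-P[3]): print(np.linalg.norm(e),np.degrees(np.arctan2(e[1],e[0])))
# foot bolts
for name,B in(("brass",[(316,77),(284,255),(188,52)]),("steel",[(554,18),(548,195)])):
    b=plane(c,T(B),.01); d=b[0]-b[1]; print(name,"bolts",b.round(4).tolist(),np.degrees(np.arctan2(d[1],d[0])))
# nuts, top faces
for name,N in(("brass",[(152,371),(156,324),(160,274)]),("steel",[(636,321),(640,271),(645,222)])):
    Q=[]
    for k,n in enumerate(T(N)):
        sl=.014+.0275*k+.003
        Q.append(plane(c,[n],.115+sl*.5+.015*.866)[0])
    Q=np.array(Q);d=Q[2]-Q[0];print(name,Q.round(4).tolist(),np.degrees(np.arctan2(d[1],d[0])),np.linalg.norm(d[:2])/2)
# trough rim ends (outer), triangulate top back corners: top view near right corner & side view
print("plate R end",plane(c,T([(227,440)]),.1))
for z,p in((.1,(271.5,166.5)),(.055,(272.6,200))): print("plate side",plane(s,[p],z))
m=masks(s["img"])["red"]; m[:150]=0;m[210:]=0;m[:,:255]=0;m[:,290:]=0
ct=big(m)[0][:,0];print("red",ct[ct[:,1].argmin()],ct[ct[:,1].argmax()],ct.min(0),ct.max(0))
m=masks(c["img"])["red"]; m[:185]=0;m[210:]=0;m[:,:190]=0;m[:,240:]=0
ct=big(m)[0][:,0];print("redtop",ct.min(0),ct.max(0))
```

```text
rim [[0.5625, 0.3946, 0.045], [0.5939, 0.2685, 0.045], [0.4781, 0.2384, 0.045], [0.4472, 0.3647, 0.045]] [0.52045061 0.31655398 0.045     ]
handle end [0.35476606 0.27087095 0.045     ] 0.17186712331074183 15.414754549276946
0.1191264890808195 14.524807843088766
0.11969120890174803 14.60117630093616
0.1299142220132187 -76.00437461536235
0.13008018285450912 -76.25240832435063
brass bolts [[0.8842, 0.0439, 0.01], [0.7664, 0.0659, 0.01], [0.903, 0.1262, 0.01]] -10.619989769287901
steel bolts [[0.9208, -0.1112, 0.01], [0.8019, -0.103, 0.01]] -3.9440916733240337
brass [[0.6668, 0.1276, 0.1365], [0.6896, 0.1231, 0.1502], [0.7134, 0.1186, 0.164]] -10.949845415202514 0.023743037069541412
steel [[0.6882, -0.1373, 0.1365], [0.7126, -0.1387, 0.1502], [0.7358, -0.1405, 0.164]] -3.885827375387982 0.02384153606972402
plate R end [[0.63369277 0.09168181 0.1       ]]
plate side [[0.65084475 0.15523531 0.1       ]]
plate side [[0.63859411 0.09155359 0.055     ]]
red [270 167] [272 198] [270 167] [272 198]
redtop [223 198] [224 199]
```

```bash
cat >> h.py <<'E'
from scipy.spatial.transform import Rotation as Ro
def tool():
    t=telemetry.sense(); q=t["eef_rot"]; return t,Ro.from_quat([q[1],q[2],q[3],q[0]]).as_matrix()
def go(xyz,yawdeg):
    "shift to TCP world target, and turn that brings tool z or -z to heading yawdeg"
    t,R=tool(); d=R.T@(np.array(xyz)-t["ee_pos"])
    y=np.array([-np.sin(np.radians(yawdeg)),np.cos(np.radians(yawdeg)),0]); l=R.T@y
    a=np.degrees(np.arctan2(l[2],l[1])); a=(a+90)%180-90
    print("t",t["time"],"tcp",t["ee_pos"].round(4),"w",round(t["width"],4),"F",t["force"].round(1),"\nR",R.round(3).tolist(),"\nunits",(d/.25).round(4),"yaw deg",a.round(2),"units",(a/90).round(4))
E
python3 - <<'E'
from h import *
go([.4044,.2860,.10],14.7)
s=cam("side");c=cam("top")
# guide bottom near corner: intersect ray with vertical plane lateral -.030
x=np.array([.982,-.187,0]);y=np.array([.187,.982,0]);lip=np.array([.6582,.1291,.115])
for nm,uv in(("guide bottom",(240+180/4.6,105+322/4.6)),("guide top near",(240+122/4.6,105+210/4.6))):
    d=ray(s,[uv])[0]; t=((lip-.03*y-s["C"])@y)/(d@y); p=s["C"]+t*d; print(nm,p,(p-lip)@x)
print("tin",plane(c,[(273,298)],.025))
E
```

```text
t 0.3 tcp [ 0.2064 -0.5096  0.2309] w 0.0852 F [-0.1 -0.   0.3] 
R [[-0.0, 0.375, -0.927], [0.001, -0.927, -0.375], [-1.0, -0.001, -0.0]] 
units [ 0.5258 -2.6521 -1.9286] yaw deg 7.35 units 0.0816
guide bottom [0.65382835 0.09940418 0.11293736] 0.001260160297224643
guide top near [0.62683024 0.10454537 0.17328941] -0.0262133851380372
tin [[ 0.40801565 -0.00683787  0.025     ]]
```

```bash
python3 -m crank '{"xyz":[[0,-0.88,-0.64],[0,-0.88,-0.64],[0,-0.88,-0.64],[0,-0.88,-0.64],[0,-0.88,-0.64],[0,-0.88,-0.64],[0,-0.88,-0.64],[0,-0.88,-0.64]],"yaw":[0,0,0,0,0,0,0,0],"hand":[-1,-1,-1,-1,-1,-1,-1,-1]}'
python3 -m crank '{"xyz":[[0,-0.88,-0.64],[0,-0.88,-0.64],[0,-0.88,-0.64],[0,-0.88,-0.64],[0,-0.88,-0.64],[0,-0.88,-0.64],[0,-0.88,-0.64],[0,-0.88,-0.64]],"yaw":[0,0,0,0,0,0,0,0],"hand":[-1,-1,-1,-1,-1,-1,-1,-1]}'
python3 -c "
from h import *
go([.4044,.2860,.10],14.7)"
```

```text
time: 1.07
ee_pos: [0.2729, -0.2424, 0.232]
eef_rot: [0.137, 0.694, 0.137, -0.693]
force: [-0.8, 0.1, -1.1]
width: 0.0855
time: 1.73
ee_pos: [0.3386, 0.0212, 0.2314]
eef_rot: [0.137, 0.694, 0.138, -0.693]
force: [-0.2, -0.0, 0.5]
width: 0.0852
t 1.7333 tcp [0.3386 0.0212 0.2314] w 0.0852 F [-0.2 -0.   0.5] 
R [[0.001, 0.382, -0.924], [0.001, -0.924, -0.382], [-1.0, -0.001, -0.001]] 
units [ 0.5274 -0.8781 -0.6469] yaw deg 7.75 units 0.0861
```

```bash
python3 -m crank '{"xyz":[[0,-0.878,-0.647],[0,-0.878,-0.647],[0,-0.878,-0.647],[0,-0.878,-0.647],[0,-0.878,-0.647],[0.2,-0.878,-0.647],[0.4,-0.878,-0.647],[0.527,-0.878,-0.647]],"yaw":[0.043,0.086,0.086,0.086,0.086,0.086,0.086,0.086],"hand":[-1,-1,-1,-1,-1,-1,-1,-1]}' 100
python3 -c "
from h import *
go([.4044,.2860,.016],14.7)
c=cam('top'); cv2.imwrite('pics/t1.png',cv2.resize(c['img'][200:350,60:260],None,fx=4,fy=4))
s=cam('side'); cv2.imwrite('pics/s1.png',cv2.resize(s['img'][60:260,60:260],None,fx=3,fy=3))"
```

```text
time: 2.4
ee_pos: [0.4067, 0.278, 0.1275]
eef_rot: [0.088, 0.703, 0.089, -0.7]
force: [0.6, 0.1, -0.6]
width: 0.0856
t 2.4 tcp [0.4067 0.278  0.1275] w 0.0856 F [ 0.6  0.1 -0.6] 
R [[0.005, 0.248, -0.969], [0.002, -0.969, -0.248], [-1.0, -0.001, -0.006]] 
units [ 0.4458 -0.033   0.0034] yaw deg -0.32 units -0.0035
```

View pics/t1.png

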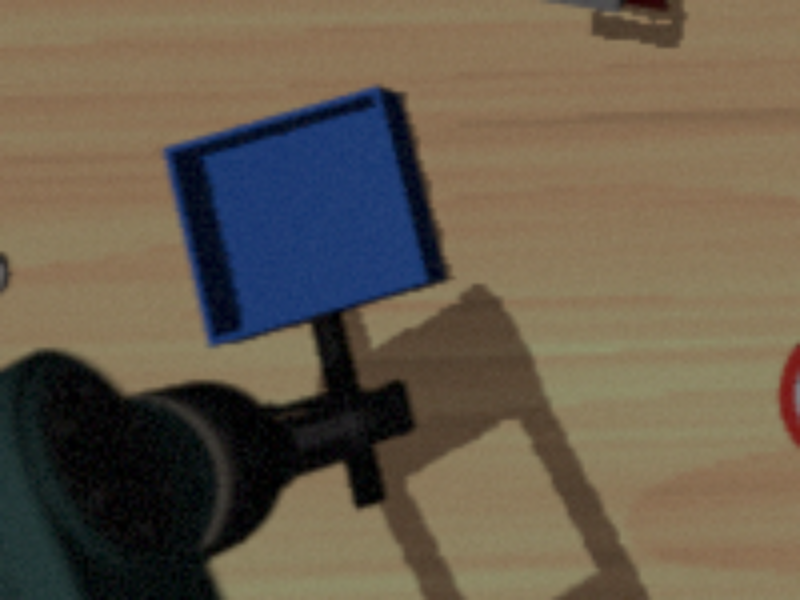

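View pics/s1.png

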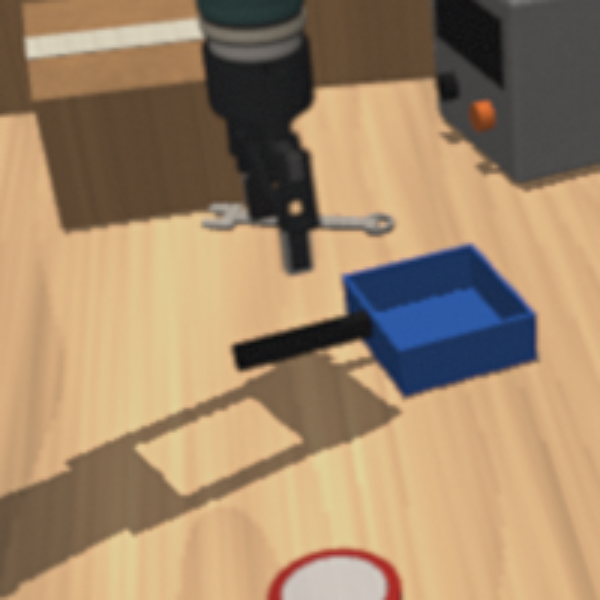

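```bash
python3 -m crank '{"xyz":[[0.1,-0.033,0],[0.1,-0.033,0],[0.1,-0.033,0]],"yaw":[0,0,0],"hand":[-1,-1,-1]}' 100
python3 -c "
from h import *
go([.4044,.2860,.016],14.7)"
```

```text
time: 2.75
ee_pos: [0.4025, 0.2829, 0.1029]
eef_rot: [-0.088, -0.702, -0.087, 0.702]
force: [0.1, -0.9, -0.5]
width: 0.0856
t 2.75 tcp [0.4025 0.2829 0.1029] w 0.0856 F [ 0.1 -0.9 -0.5] 
R [[-0.0, 0.246, -0.969], [-0.001, -0.969, -0.246], [-1.0, 0.001, 0.0]] 
units [ 0.3476 -0.0104 -0.0105] yaw deg -0.45 units -0.005
```

```bash
python3 -m crank '{"xyz":[[0.08,-0.01,-0.01],[0.16,-0.01,-0.01],[0.24,-0.01,-0.01],[0.32,-0.01,-0.01],[0.345,-0.01,-0.01],[0.345,-0.01,-0.01],[0.345,-0.01,-0.01],[0.345,-0.01,-0.01]],"yaw":[0,0,0,0,0,0,0,0],"hand":[-1,-1,-1,-1,-1,-1,-1,-1]}' 100
python3 -c "
from h import *
go([.4044,.2860,.016],14.7)"
```

```text
time: 3.42
ee_pos: [0.4055, 0.2877, 0.0183]
eef_rot: [0.087, 0.703, 0.088, -0.7]
force: [-0.1, 0.2, -0.4]
width: 0.0856
t 3.4167 tcp [0.4055 0.2877 0.0183] w 0.0856 F [-0.1  0.2 -0.4] 
R [[0.004, 0.247, -0.969], [0.002, -0.969, -0.247], [-1.0, -0.001, -0.004]] 
units [0.0093 0.0057 0.0058] yaw deg -0.42 units -0.0047
```

```bash
python3 -m crank '{"xyz":[[0.008,0,0],[0.008,0,0],[0.008,0,0],[0.008,0,0],[0.008,0,0],[0.008,0,0],[0.008,0,0],[0.008,0,0]],"yaw":[0,0,0,0,0,0,0,0],"hand":[0,0.4,1,1,1,1,1,1]}' 100
python3 -m crank '{"xyz":[[0,0,0],[0,0,0],[0,0,0],[0,0,0]],"yaw":[0,0,0,0],"hand":[1,1,1,1]}' 100
python3 -c "
from h import *
go([.4044,.2860,.016],14.7)
c=cam('top'); cv2.imwrite('pics/t2.png',cv2.resize(c['img'][200:350,60:260],None,fx=4,fy=4))
s=cam('side'); cv2.imwrite('pics/s2.png',cv2.resize(s['img'][60:260,60:260],None,fx=3,fy=3))"
```

```text
time: 4.08
ee_pos: [0.4037, 0.2873, 0.0141]
eef_rot: [0.088, 0.702, 0.088, -0.702]
force: [-0.5, -0.2, 1.7]
width: 0.0125
time: 4.42
ee_pos: [0.4036, 0.2873, 0.014]
eef_rot: [0.088, 0.702, 0.088, -0.702]
force: [-1.9, 0.4, 2.4]
width: 0.0127
t 4.4167 tcp [0.4036 0.2873 0.014 ] w 0.0127 F [-1.9  0.4  2.4] 
R [[0.0, 0.247, -0.969], [0.0, -0.969, -0.247], [-1.0, -0.0, -0.0]] 
units [-0.008   0.0059 -0.0017] yaw deg -0.39 units -0.0043
```

View pics/s2.png

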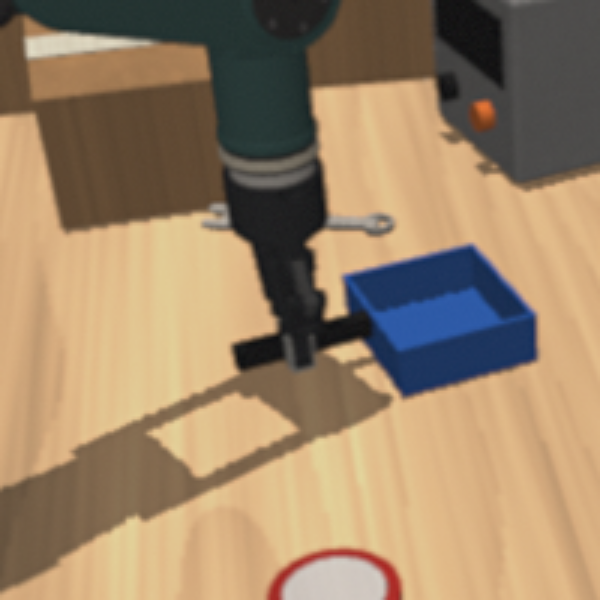

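View pics/t2.png

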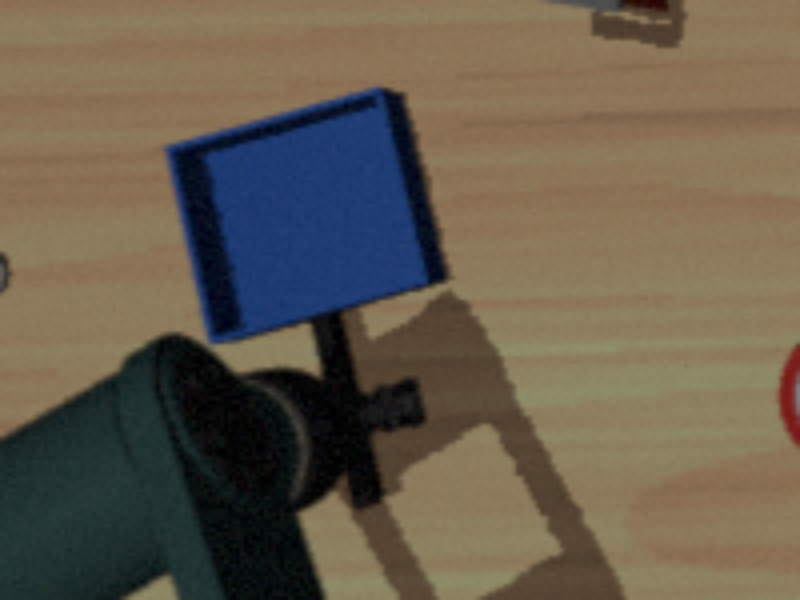

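```bash
python3 -m crank '{"xyz":[[-0.04,0,0],[-0.08,0,0],[-0.12,0,0],[-0.17,0,0],[-0.17,0,0],[-0.17,0,0]],"yaw":[0,0,0,0,0,0],"hand":[1,1,1,1,1,1]}' 100
python3 -c "
from h import *
go([.4304,.1725,.056],-10.8)
c=cam('top'); cv2.imwrite('pics/t3.png',cv2.resize(c['img'][200:350,60:260],None,fx=4,fy=4))
s=cam('side'); cv2.imwrite('pics/s3.png',cv2.resize(s['img'][60:260,60:260],None,fx=3,fy=3))"
```

```text
time: 5.02
ee_pos: [0.4045, 0.2876, 0.0577]
eef_rot: [0.088, 0.703, 0.088, -0.701]
force: [-1.4, -0.3, -1.9]
width: 0.0126
t 5.0167 tcp [0.4045 0.2876 0.0577] w 0.0126 F [-1.4 -0.3 -1.9] 
R [[0.003, 0.247, -0.969], [0.001, -0.969, -0.247], [-1.0, -0.001, -0.003]] 
units [0.0066 0.4716 0.0134] yaw deg 25.1 units 0.2789
```

View pics/s3.png

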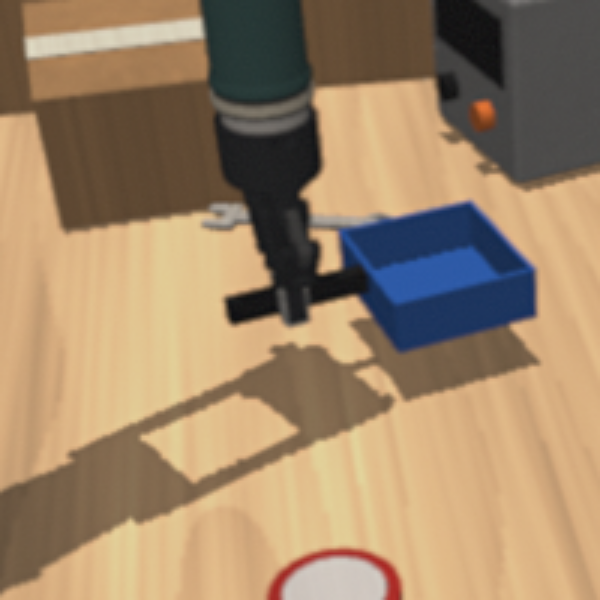

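```bash
python3 -m crank '{"xyz":[[0,0.07,0.01],[0,0.15,0.01],[0,0.23,0.013],[0,0.31,0.013],[0,0.39,0.013],[0,0.45,0.013],[0,0.472,0.013],[0,0.472,0.013]],"yaw":[0.04,0.08,0.12,0.16,0.2,0.24,0.279,0.279],"hand":[1,1,1,1,1,1,1,1]}' 100
python3 -m crank '{"xyz":[[0,0,0],[0,0,0],[0,0,0]],"yaw":[0,0,0],"hand":[1,1,1]}' 100
python3 - <<'E'
from h import *
go([.4304,.1725,.056],-10.8)
c=cam('top'); cv2.imwrite('pics/t4.png',cv2.resize(c['img'][150:300,110:310],None,fx=4,fy=4,interpolation=cv2.INTER_CUBIC))
s=cam('side'); cv2.imwrite('pics/s4.png',cv2.resize(s['img'][90:270,150:370],None,fx=3.5,fy=3.5,interpolation=cv2.INTER_CUBIC))
E
```

```text
time: 5.78
ee_pos: [0.4293, 0.1706, 0.0554]
eef_rot: [0.067, -0.703, 0.068, 0.704]
force: [0.1, -0.5, -1.3]
width: 0.0126
time: 6.03
ee_pos: [0.4293, 0.1726, 0.056]
eef_rot: [0.066, -0.704, 0.066, 0.704]
force: [0.6, -0.8, -0.8]
width: 0.0128
t 6.0333 tcp [0.4293 0.1726 0.056 ] w 0.0128 F [ 0.6 -0.8 -0.8] 
R [[-0.001, -0.186, -0.983], [0.0, -0.983, 0.186], [-1.0, 0.0, 0.001]] 
units [ 0.0002 -0.0006 -0.0044] yaw deg 0.1 units 0.0011
```

View pics/s4.png

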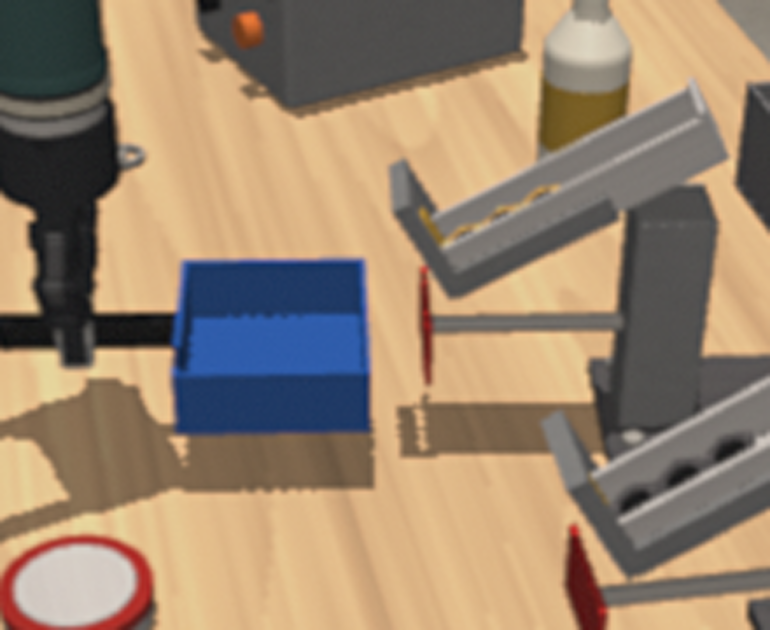

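View pics/t4.png

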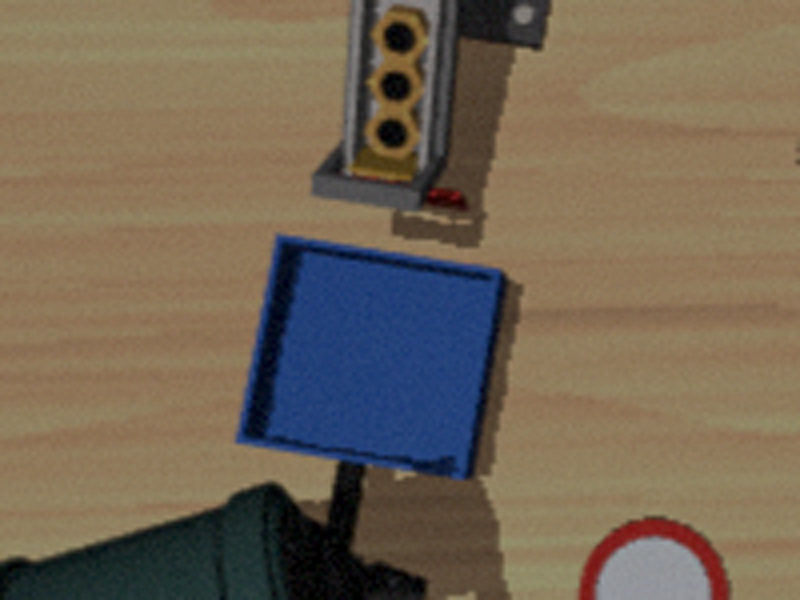

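Run:
```python
from h import *
c=cam('top');s=cam('side')
P=plane(c,np.array([(278,236),(503,270),(468,478),(238,440)])/4+[110,150],.087)
print(P.round(4).tolist(),P.mean(0))
for a,b in((0,1),(1,2),(2,3),(0,3)): d=P[a]-P[b];print(np.linalg.norm(d),np.degrees(np.arctan2(d[1],d[0])))
x=np.array([.982,-.187,0]);y=np.array([.187,.982,0]);lip=np.array([.6582,.1291,.115])
q=P.mean(0)-lip; print("along",q@x,"lat",q@y)
# near rim front/back corners in side
Q=lambda L:np.array(L)/3.5+[150,90]
print(plane(s,Q([(370,373),(176,375),(365,261),(183,262)]),.087))
t=tri(c,np.array((503,270))/4+[110,150],s,Q((370,373)));print(t)
print("plate face at lat -35 z .055/.1; lat+35", [ (ray(s,Q([p]))[0]) is not None and ((plane(s,Q([p]),z)[0]-lip)@x,(plane(s,Q([p]),z)[0]-lip)@y) for p,z in(((425,268),.1),((428,383),.055))])
```

```text
[[0.6177, 0.2011, 0.087], [0.5949, 0.0731, 0.087], [0.4784, 0.0938, 0.087], [0.5029, 0.2222, 0.087]] [0.54848979 0.14757219 0.087     ]
0.13003577098602848 79.912043222641
0.118299419899174 -10.085020003876547
0.13072938073592372 -100.7768787928601
0.11672954269488965 -10.420796810151968
along -0.11118972360403012 lat -0.0023761132158352134
[[0.59602061 0.06845125 0.087     ]
 [0.4828808  0.09120424 0.087     ]
 [0.61937338 0.19127092 0.087     ]
 [0.50368046 0.21502307 0.087     ]]
(array([0.59620455, 0.07336078, 0.08338541]), np.float64(0.001721400936131955))
plate face at lat -35 z .055/.1; lat+35 [(np.float64(-0.012283754775775745), np.float64(0.023998409520493993)), (np.float64(-0.012808915586367018), np.float64(-0.038404539515706666))]
```

```bash
python3 -m crank '{"xyz":[[0,0,-0.03],[0,0,-0.07],[0,0,-0.11],[0,0,-0.13],[0,0,-0.14],[0,0,-0.14]],"yaw":[0,0,0,0,0,0],"hand":[1,1,1,1,1,1]}' 100
python3 - <<'E'
from h import *
go([.497,.160,.056],-10.8)
s=cam('side'); cv2.imwrite('pics/s5.png',cv2.resize(s['img'][90:270,150:370],None,fx=3.5,fy=3.5,interpolation=cv2.INTER_CUBIC))
E
```

```text
time: 6.73
ee_pos: [0.4644, 0.1653, 0.0562]
eef_rot: [0.067, -0.704, 0.067, 0.704]
force: [-1.8, 0.1, -0.7]
width: 0.0127
t 6.7333 tcp [0.4644 0.1653 0.0562] w 0.0127 F [-1.8  0.1 -0.7] 
R [[-0.001, -0.188, -0.982], [0.0, -0.982, 0.188], [-1.0, 0.0, 0.001]] 
units [ 0.0005 -0.0036 -0.1321] yaw deg -0.03 units -0.0004
```

View pics/s5.png

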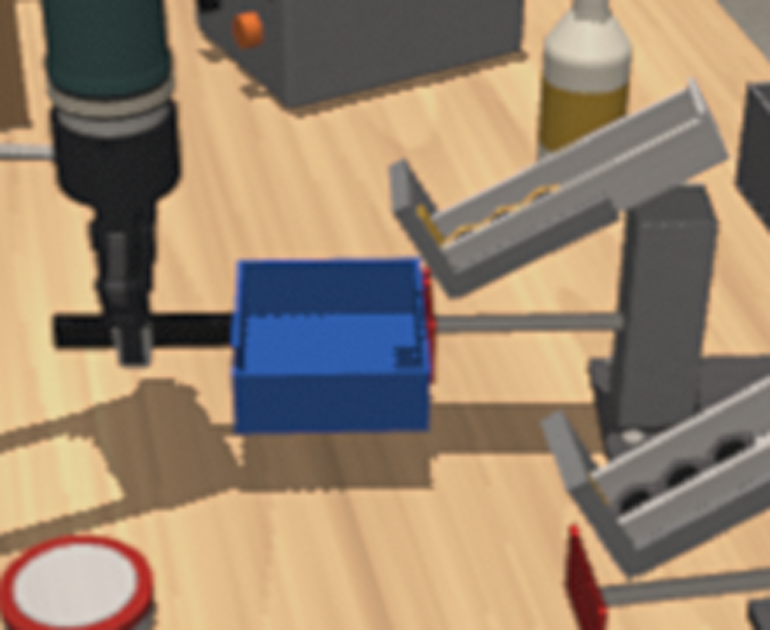

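```bash
python3 -m crank '{"xyz":[[0,0,-0.03],[0,0,-0.065],[0,0,-0.1],[0,0,-0.128],[0,0,-0.128],[0,0,-0.128],[0,0,-0.128],[0,0,-0.128]],"yaw":[0,0,0,0,0,0,0,0],"hand":[1,1,1,1,1,1,1,1]}' 110
python3 - <<'E'
from h import *
go([.497,.160,.056],-10.8)
s=cam('side'); cv2.imwrite('pics/s6.png',cv2.resize(s['img'][90:270,150:370],None,fx=3.5,fy=3.5,interpolation=cv2.INTER_CUBIC))
c=cam('top'); cv2.imwrite('pics/t6.png',cv2.resize(c['img'][130:280,110:310],None,fx=4,fy=4,interpolation=cv2.INTER_CUBIC))
E
```

```text
time: 7.45
ee_pos: [0.494, 0.1594, 0.0552]
eef_rot: [0.066, -0.703, 0.067, 0.705]
force: [-4.6, 0.6, -4.2]
width: 0.0123
t 7.45 tcp [0.494  0.1594 0.0552] w 0.0123 F [-4.6  0.6 -4.2] 
R [[-0.003, -0.187, -0.982], [-0.0, -0.982, 0.187], [-1.0, 0.001, 0.003]] 
units [-0.0033 -0.0045 -0.0112] yaw deg 0.0 units 0.0
```

View pics/s6.png

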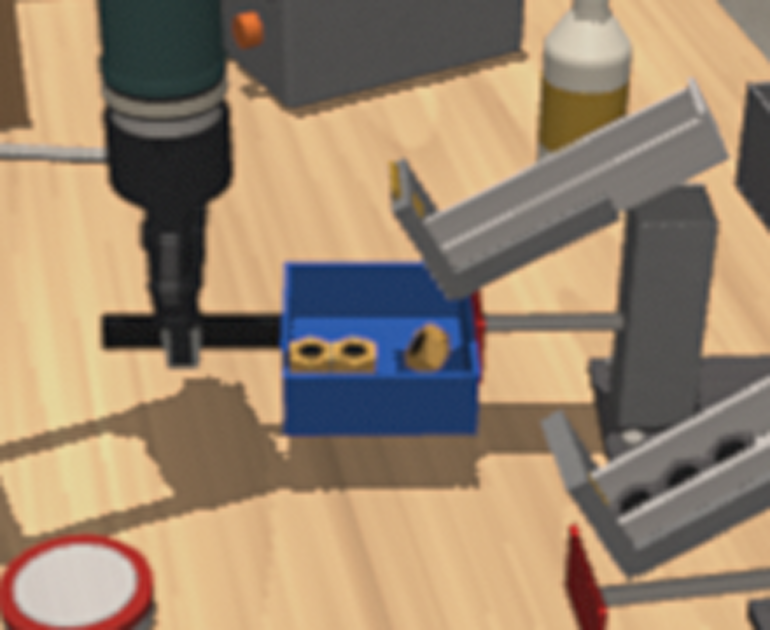

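View pics/t6.png

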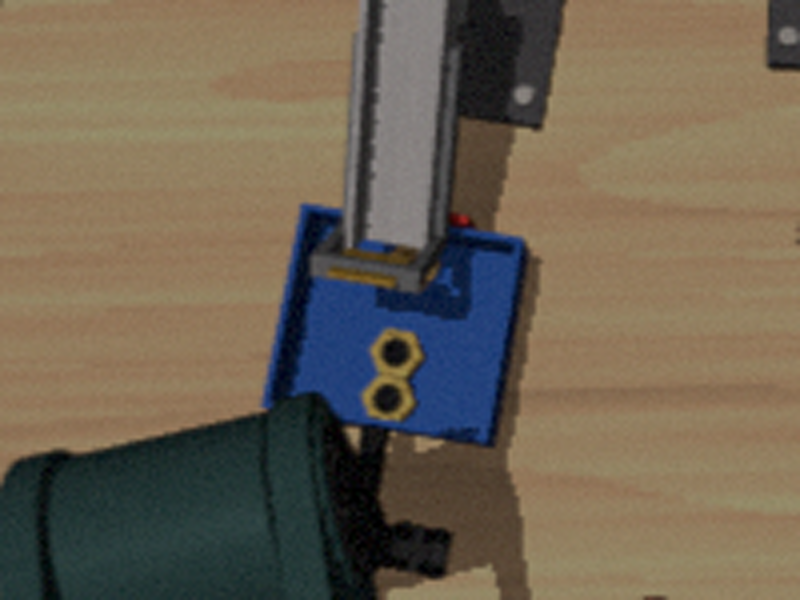

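```bash
python3 -m crank '{"xyz":[[0,0,0],[0,0,0],[0,0,0],[0,0,0],[0,0,0],[0,0,0]],"yaw":[0,0,0,0,0,0],"hand":[1,1,1,1,1,1]}' 120
python3 -m crank '{"xyz":[[0,0,0.02],[0,0,0.05],[0,0,0.09],[0,0,0.14],[0,0,0.19],[0,0,0.24],[0,0,0.28],[0,0,0.3]],"yaw":[0,0,0,0,0,0,0,0],"hand":[1,1,1,1,1,1,1,1]}' 120
python3 - <<'E'
from h import *
go([.414,-.3105,.11],-10.8)
s=cam('side'); cv2.imwrite('pics/s7.png',cv2.resize(s['img'][90:270,150:370],None,fx=3.5,fy=3.5,interpolation=cv2.INTER_CUBIC))
c=cam('top'); cv2.imwrite('pics/t7.png',cv2.resize(c['img'][130:280,110:310],None,fx=4,fy=4,interpolation=cv2.INTER_CUBIC))
E
```

```text
time: 8.05
ee_pos: [0.4954, 0.1594, 0.0564]
eef_rot: [-0.066, 0.704, -0.067, -0.704]
force: [-3.5, 0.7, -5.2]
width: 0.0122
time: 8.72
ee_pos: [0.4208, 0.174, 0.0569]
eef_rot: [-0.066, 0.705, -0.066, -0.703]
force: [-0.3, -0.1, -3.1]
width: 0.0121
t 8.7167 tcp [0.4208 0.174  0.0569] w 0.0121 F [-0.3 -0.1 -3.1] 
R [[0.002, -0.187, -0.982], [0.0, -0.982, 0.187], [-1.0, -0.001, -0.002]] 
units [-0.2131  1.9088 -0.3353] yaw deg 0.04 units 0.0005
```

View pics/s7.png

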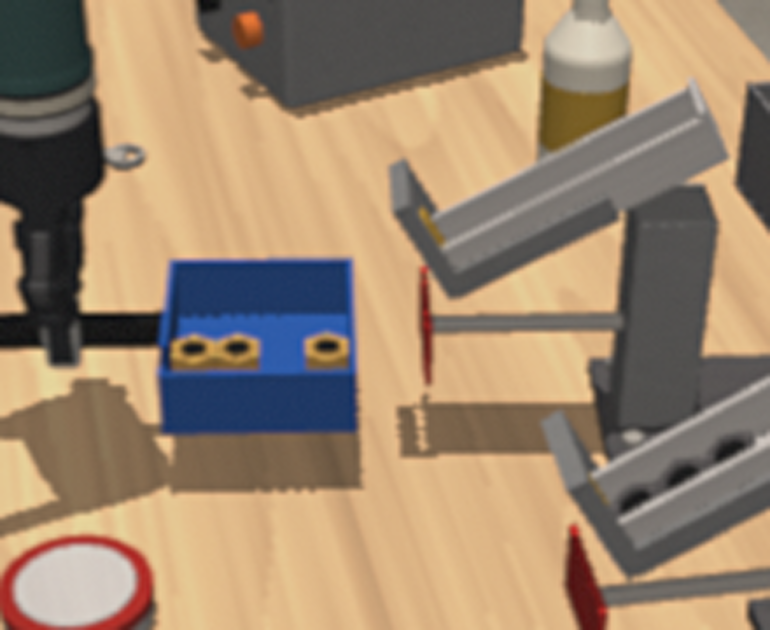

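View pics/t7.png

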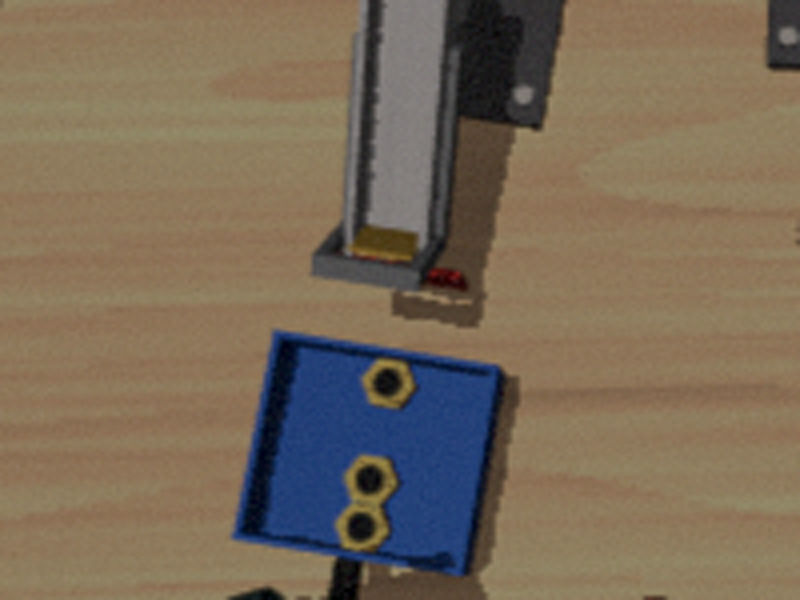

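```bash
python3 -m crank '{"xyz":[[-0.03,0.01,0],[-0.07,0.04,0],[-0.12,0.09,0],[-0.16,0.16,-0.01],[-0.19,0.25,-0.03],[-0.2,0.35,-0.05],[-0.2,0.45,-0.07],[-0.2,0.55,-0.09]],"yaw":[0,0,0,0,0,0,0,0],"hand":[1,1,1,1,1,1,1,1]}' 120
python3 -m crank '{"xyz":[[0,0.1,-0.02],[0,0.2,-0.04],[0,0.3,-0.06],[0,0.4,-0.08],[0,0.5,-0.1],[0,0.6,-0.12],[0,0.7,-0.14],[0,0.8,-0.16]],"yaw":[0,0,0,0,0,0,0,0],"hand":[1,1,1,1,1,1,1,1]}' 120
python3 -m crank '{"xyz":[[0,0.1,-0.02],[0,0.2,-0.035],[0,0.29,-0.05],[0,0.37,-0.065],[0,0.44,-0.075],[0,0.5,-0.08],[0,0.54,-0.085],[0,0.555,-0.085]],"yaw":[0,0,0,0,0,0,0,0],"hand":[1,1,1,1,1,1,1,1]}' 120
python3 - <<'E'
from h import *
go([.414,-.3105,.06],-10.8)
s=cam('side'); cv2.imwrite('pics/s8.png',s['img'])
c=cam('top'); cv2.imwrite('pics/t8.png',cv2.resize(c['img'][170:320,310:510],None,fx=4,fy=4,interpolation=cv2.INTER_CUBIC))
E
```

```text
time: 9.48
ee_pos: [0.4191, 0.0322, 0.1083]
eef_rot: [-0.066, 0.705, -0.067, -0.703]
force: [0.4, 0.6, -3.5]
width: 0.012
time: 10.15
ee_pos: [0.42, -0.1724, 0.1078]
eef_rot: [-0.066, 0.705, -0.068, -0.703]
force: [-0.0, 0.4, -2.7]
width: 0.0126
time: 10.82
ee_pos: [0.4145, -0.3121, 0.107]
eef_rot: [-0.067, 0.704, -0.068, -0.704]
force: [-0.0, -0.2, -2.8]
width: 0.0121
t 10.8167 tcp [ 0.4145 -0.3121  0.107 ] w 0.0121 F [-0.  -0.2 -2.8] 
R [[0.0, -0.189, -0.982], [-0.001, -0.982, 0.189], [-1.0, 0.001, -0.001]] 
units [ 0.1879 -0.006   0.0034] yaw deg -0.11 units -0.0012
```

View pics/s8.png

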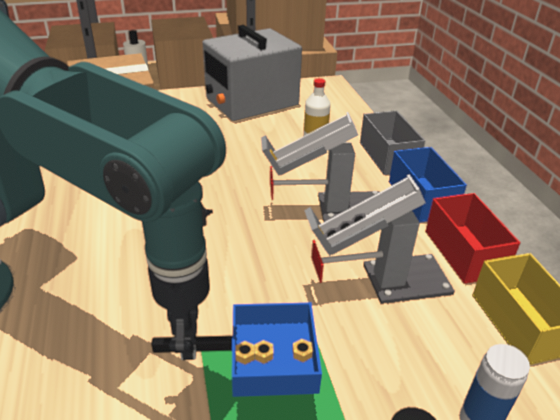

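View pics/t8.png

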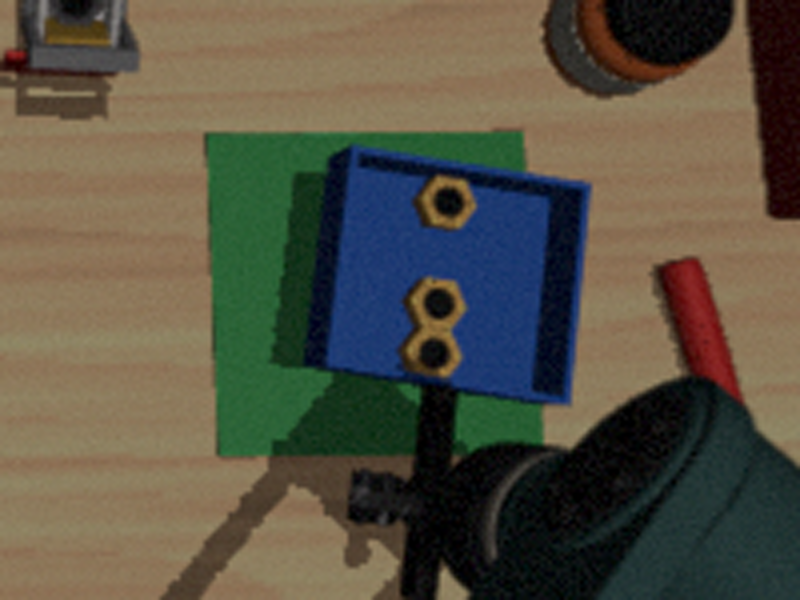

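```bash
python3 - <<'E'
from h import *
c=cam('top')
T=lambda L:np.array(L)/4+[310,170]
M=plane(c,T([(206,132),(523,130),(543,455),(218,456)]),.003);print(M.mean(0),[np.linalg.norm(M[i]-M[i-1]).round(4) for i in range(4)])
D=plane(c,T([(352,148),(591,185),(571,403),(325,370)]),.138);print(D.mean(0),[np.linalg.norm(D[i]-D[i-1]).round(4) for i in range(4)])
E
python3 -m crank '{"xyz":[[0.04,0,0],[0.1,0,0],[0.16,0,0],[0.22,0,0],[0.27,0,0],[0.3,0,0],[0.32,0,0],[0.33,0,0]],"yaw":[0,0,0,0,0,0,0,0],"hand":[1,1,1,1,1,1,1,1]}' 120
python3 -c "
from h import *
go([.414,-.3105,.017],-10.8)"
```

```text
[ 0.5314652  -0.33228338  0.003     ] [np.float64(0.2001), np.float64(0.1997), np.float64(0.2009), np.float64(0.1987)]
[ 0.53283951 -0.33543691  0.138     ] [np.float64(0.1203), np.float64(0.1296), np.float64(0.1173), np.float64(0.1304)]
time: 11.63
ee_pos: [0.4145, -0.3091, 0.0229]
eef_rot: [0.067, -0.704, 0.066, 0.704]
force: [0.0, 0.2, -2.3]
width: 0.012
t 11.6333 tcp [ 0.4145 -0.3091  0.0229] w 0.012 F [ 0.   0.2 -2.3] 
R [[-0.001, -0.187, -0.982], [0.001, -0.982, 0.187], [-1.0, -0.001, 0.001]] 
units [0.0236 0.006  0.001 ] yaw deg 0.05 units 0.0005
```

Dish is centred within ~4 mm. Ease down to contact.

```bash
python3 -m crank '{"xyz":[[0.005,0,0],[0.01,0,0],[0.015,0,0],[0.02,0,0],[0.022,0,0],[0.022,0,0]],"yaw":[0,0,0,0,0,0],"hand":[1,1,1,1,1,1]}' 120
python3 -c "
from h import *
go([.414,-.3105,.017],-10.8)
s=cam('side'); cv2.imwrite('pics/s9.png',cv2.resize(s['img'][270:420,140:340],None,fx=4,fy=4))"
```

```text
time: 12.13
ee_pos: [0.4148, -0.3101, 0.0185]
eef_rot: [-0.067, 0.704, -0.067, -0.704]
force: [-0.2, 0.5, -2.6]
width: 0.0122
t 12.1333 tcp [ 0.4148 -0.3101  0.0185] w 0.0122 F [-0.2  0.5 -2.6] 
R [[0.0, -0.188, -0.982], [-0.0, -0.982, 0.188], [-1.0, 0.0, -0.0]] 
units [0.006  0.0023 0.0029] yaw deg -0.01 units -0.0001
```

View pics/s9.png

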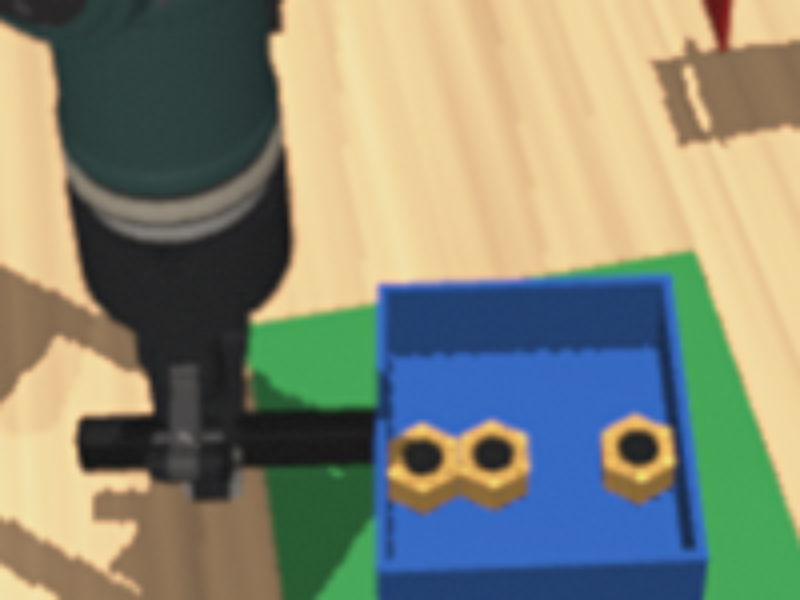

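Force still shows the full dish weight (-2.6 N): not quite touching. A bit lower.

```bash
python3 -m crank '{"xyz":[[0.004,0,0],[0.008,0,0],[0.008,0,0],[0.008,0,0]],"yaw":[0,0,0,0],"hand":[1,1,1,1]}' 120
python3 -m crank '{"xyz":[[0.003,0,0],[0.006,0,0],[0.006,0,0],[0.006,0,0]],"yaw":[0,0,0,0],"hand":[1,1,1,1]}' 120
```

```text
time: 12.52
ee_pos: [0.4151, -0.3103, 0.0172]
eef_rot: [-0.066, 0.704, -0.067, -0.704]
force: [-1.7, 1.1, 2.6]
width: 0.0124
time: 12.85
ee_pos: [0.4151, -0.3104, 0.0168]
eef_rot: [-0.066, 0.704, -0.067, -0.704]
force: [-5.1, 2.5, 9.1]
width: 0.0122
```

```bash
python3 -m crank '{"xyz":[[-0.006,0,0],[-0.006,0,0],[-0.006,0,0],[-0.006,0,0],[-0.006,0,0],[-0.006,0,0],[-0.006,0,0],[-0.006,0,0]],"yaw":[0,0,0,0,0,0,0,0],"hand":[1,1,0.6,0.4,0.2,0,-0.3,-0.6]}' 20
python3 -m crank '{"xyz":[[0,0,0],[0,0,0],[0,0,0],[0,0,0],[-0.03,0,0],[-0.08,0,0],[-0.14,0,0],[-0.2,0,0]],"yaw":[0,0,0,0,0,0,0,0],"hand":[-0.6,-0.6,-0.6,-0.6,-0.6,-0.6,-0.6,-0.6]}' 20
python3 -m crank '{"xyz":[[-0.1,0,0],[-0.2,0,0],[-0.3,0,0.1],[-0.35,0,0.2],[-0.35,0,0.3],[-0.35,0,0.3],[-0.35,0,0.3],[-0.35,0,0.3]],"yaw":[0,0,0,0,0,0,0,0],"hand":[-0.6,-0.6,-0.6,-0.6,-0.6,-0.6,-0.6,-0.6]}' 20
python3 - <<'E'
from h import *
s=cam('side'); cv2.imwrite('pics/s10.png',s['img'])
c=cam('top'); cv2.imwrite('pics/t10.png',cv2.resize(c['img'][170:320,310:510],None,fx=4,fy=4,interpolation=cv2.INTER_CUBIC))
k=masks(c['img'])['blue'];k[:190]=0;k[:,:340]=0;k[:,460:]=0
b=cv2.boxPoints(cv2.minAreaRect(big(k)[0]));P=plane(c,b,.048);print(P.mean(0),[np.linalg.norm(P[i]-P[i-1]).round(4) for i in range(4)])
E
```

```text
time: 13.52
ee_pos: [0.4148, -0.3099, 0.0162]
eef_rot: [0.067, -0.704, 0.067, 0.704]
force: [-0.3, 0.3, -0.1]
width: 0.0655
time: 14.18
ee_pos: [0.4146, -0.3098, 0.0672]
eef_rot: [0.067, -0.704, 0.066, 0.704]
force: [-0.1, 0.2, 0.7]
width: 0.0682
time: 14.85
ee_pos: [0.3414, -0.296, 0.1542]
eef_rot: [-0.066, 0.704, -0.067, -0.704]
force: [0.8, -0.4, -0.3]
width: 0.0684
[ 0.53509193 -0.33233646  0.048     ] [np.float64(0.1341), np.float64(0.1214), np.float64(0.1366), np.float64(0.1212)]
```

View pics/s10.png

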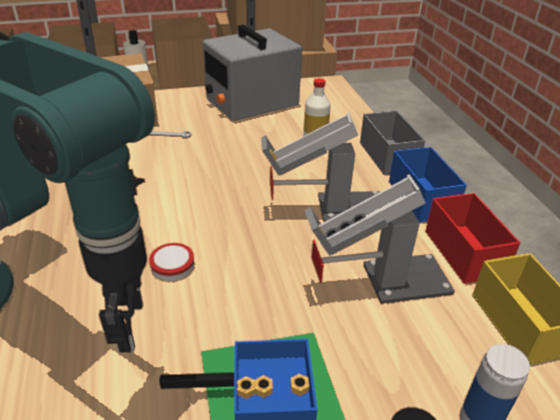

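View pics/t10.png

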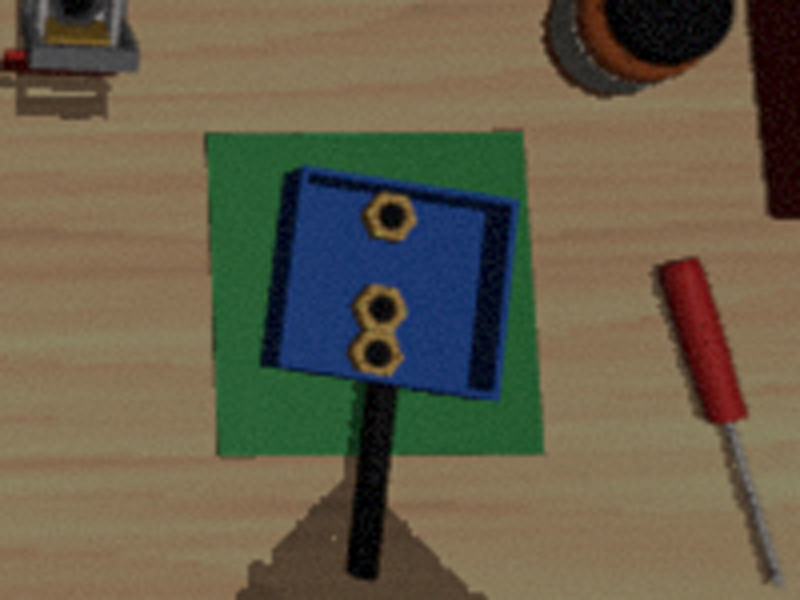

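The dish stands flat on the mat, about 4 mm from its centre. All three nuts are in it and the gripper is clear. The steel chute is shut and still holds its nuts.

```bash
python3 -c "
from plant import arm; print(arm.hand_in())"
```

```text
the job is handed in; nothing more can be done
None
```

The job is done and handed in at about 15 s of the 51 s allowed. The hand-in reports no verdict, so what follows rests on my own checks.

- **What I did:** I gripped the blue dish across its handle and lifted it to a mid-height of about 65 mm. I then pressed it square against the brass chute's red plate, by about 28 mm going by the commanded move. All three brass nuts slid into the dish. I carried it to the green mat, set it down until the wrist force showed contact (9 N at most), let go and backed away.
- **Last pictures:** All three nuts lie in the dish, which stands flat about 4 mm from the mat's centre. The gripper is clear of it. The steel chute's gate is shut and its nuts are still in place.
- **Disagreements:** The colour-mask box around the dish came out 1 to 7 mm larger than the true size, because it includes the visible outer wall. Corners picked by hand gave the dish size to within 4 mm. The set-down contact came within 1 mm or so of the height I had worked out. No check failed.

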